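# Find the soft machine foot and push its tag down

## Task

One of the three sprung feet on the granite table has gone soft. Press each round pad well past half way down and let it up again, working from the robot's left to its right, to feel which one gives most easily; then push that foot's tag all the way down and leave the other two tags up. Only press with the fingertips: lift nothing, and leave the things standing about where they are.

Things in the scene. Friction and masses are not known exactly. Their poses are not given: they have to be found in the camera images.
- foot_1: one of three identical-looking, fixed test nests: a cream block 132 x 76 x 30 mm high carrying a sprung round machine foot and a push-down tag. Origin on the table under the foot's axis; the block reaches from x = -94 to +38 mm and y = +-38 mm in its own axes, the tag lies on its -x side (roughly towards the robot). The numbers say nothing of position: the nests stand side by side, 0.17 m or more apart in y, in any order
- pad_1_top (a point): centre of the top face of foot_1's pad, a steel disc 46 mm across with a rubber face, about 72 mm above the table when free. It sits on a spring and sinks straight down into a dark steel cup (60 mm across, rim 55 mm above the table) and comes back by itself
- pad_1 (a joint): how far pad 1 is pressed, m: 0 free, 0.016 fully down; 0.008 is half way. Half way needs 7 to 9 N on a sound foot, under half of that on the soft one; pressed fully, up to 15 N
- tag_1_top (a point): centre of the top of foot_1's tag, a T-shaped aluminium slide whose flat head is 16 mm (nest's x) x 34 mm (y) x 8 mm, 66 mm from the foot's axis along the nest's -x. The head's top is about 87 mm above the table when up and 69 mm when fully down, where the head meets its dark guide block (20 x 46 mm, top 60 mm above the table)
- foot_2: one of three identical-looking, fixed test nests: a cream block 132 x 76 x 30 mm high carrying a sprung round machine foot and a push-down tag. Origin on the table under the foot's axis; the block reaches from x = -94 to +38 mm and y = +-38 mm in its own axes, the tag lies on its -x side (roughly towards the robot). The numbers say nothing of position: the nests stand side by side, 0.17 m or more apart in y, in any order
- pad_2_top (a point): centre of the top face of foot_2's pad, a steel disc 46 mm across with a rubber face, about 72 mm above the table when free. It sits on a spring and sinks straight down into a dark steel cup (60 mm across, rim 55 mm above the table) and comes back by itself
- pad_2 (a joint): how far pad 2 is pressed, m: 0 free, 0.016 fully down; 0.008 is half way. Half way needs 7 to 9 N on a sound foot, under half of that on the soft one; pressed fully, up to 15 N
- tag_2_top (a point): centre of the top of foot_2's tag, a T-shaped aluminium slide whose flat head is 16 mm (nest's x) x 34 mm (y) x 8 mm, 66 mm from the foot's axis along the nest's -x. The head's top is about 87 mm above the table when up and 69 mm when fully down, where the head meets its dark guide block (20 x 46 mm, top 60 mm above the table)
- foot_3: one of three identical-looking, fixed test nests: a cream block 132 x 76 x 30 mm high carrying a sprung round machine foot and a push-down tag. Origin on the table under the foot's axis; the block reaches from x = -94 to +38 mm and y = +-38 mm in its own axes, the tag lies on its -x side (roughly towards the robot). The numbers say nothing of position: the nests stand side by side, 0.17 m or more apart in y, in any order
- pad_3_top (a point): centre of the top face of foot_3's pad, a steel disc 46 mm across with a rubber face, about 72 mm above the table when free. It sits on a spring and sinks straight down into a dark steel cup (60 mm across, rim 55 mm above the table) and comes back by itself
- pad_3 (a joint): how far pad 3 is pressed, m: 0 free, 0.016 fully down; 0.008 is half way. Half way needs 7 to 9 N on a sound foot, under half of that on the soft one; pressed fully, up to 15 N
- tag_3_top (a point): centre of the top of foot_3's tag, a T-shaped aluminium slide whose flat head is 16 mm (nest's x) x 34 mm (y) x 8 mm, 66 mm from the foot's axis along the nest's -x. The head's top is about 87 mm above the table when up and 69 mm when fully down, where the head meets its dark guide block (20 x 46 mm, top 60 mm above the table)
- slide_p (a joint): how far one of the three tags is pushed down, m (p, q, r are in no told order: which nest each belongs to is not given, and not needed): about 0 up (as found, +-0.002), 0.018 fully down. A tag moves straight down against about 3 N of friction and stays where it is left; negative = pulled up out of its guide
- slide_q (a joint): how far one of the three tags is pushed down, m (p, q, r are in no told order: which nest each belongs to is not given, and not needed): about 0 up (as found, +-0.002), 0.018 fully down. A tag moves straight down against about 3 N of friction and stays where it is left; negative = pulled up out of its guide
- slide_r (a joint): how far one of the three tags is pushed down, m (p, q, r are in no told order: which nest each belongs to is not given, and not needed): about 0 up (as found, +-0.002), 0.018 fully down. A tag moves straight down against about 3 N of friction and stays where it is left; negative = pulled up out of its guide
- plug_gauge: bystander: standing steel cylinder, 24 mm across, 70 mm high, between two nests; origin under its centre
- gauge_block: bystander: steel block 35 x 20 x 40 mm high, between two nests; origin under its centre
- ring_gauge: bystander: dark steel ring, 60 mm outside, 36 mm inside, 22 mm high, beyond the nests; origin under its centre
- vee_block: bystander: dark steel block with a groove, 60 x 50 x 45 mm high, beyond the nests; origin under its centre
- oil_jar: bystander: amber glass jar with black cap, 52 mm across, 60 mm high, beyond the nests; origin under its centre
- brush: bystander: hand brush lying on the table on the robot's side of the nests, z up; origin under it
- loupe: bystander: black eyeglass standing on its wide end, 42 mm across, 38 mm high, on the robot's side of the nests; origin under its centre

How it is judged:
On the way, in this order (a step that is already met when the one before it is completed fails the run):
1. the leftmost foot (as the robot sees it) is pressed at least half way down (8 mm) (((value of joint pad_1 above 0.008 m and world y of foot_1 above 0.11 m) or (value of joint pad_2 above 0.008 m and world y of foot_2 above 0.11 m) or (value of joint pad_3 above 0.008 m and world y of foot_3 above 0.11 m))), for 0.1 s.
2. the middle foot (as the robot sees it) is pressed at least half way down (8 mm) (((value of joint pad_1 above 0.008 m and world y of foot_1 between -0.11 and 0.11 m) or (value of joint pad_2 above 0.008 m and world y of foot_2 between -0.11 and 0.11 m) or (value of joint pad_3 above 0.008 m and world y of foot_3 between -0.11 and 0.11 m))), for 0.1 s.
3. the rightmost foot (as the robot sees it) is pressed at least half way down (8 mm) (((value of joint pad_1 above 0.008 m and world y of foot_1 below -0.11 m) or (value of joint pad_2 above 0.008 m and world y of foot_2 below -0.11 m) or (value of joint pad_3 above 0.008 m and world y of foot_3 below -0.11 m))), for 0.1 s.
4. the soft foot's tag is pushed down at least 15 of its 18 mm (value of joint slide_p above 0.015 m), for 0.2 s.
At the end, for the whole second after the job is handed in: The soft foot's tag is at least 15 of its 18 mm down and the other two tags are within 6 mm of up; all three pads are back up (within 3 mm); every bystander is within 20 mm of where it stood, at rest (value of joint slide_p above 0.015 m and value of joint slide_q between -0.006 and 0.006 m and value of joint slide_r between -0.006 and 0.006 m and value of joint each of pad_1, pad_2, pad_3 below 0.003 m and distance of each of plug_gauge, gauge_block, ring_gauge, vee_block, oil_jar, brush, loupe from where it was at the start of the episode below 0.02 m and linear speed of each of plug_gauge, gauge_block, ring_gauge, vee_block, oil_jar, brush, loupe below 0.02 m/s); the robot touches nothing.
It fails at once if the tag of a sound foot is pushed down (more than 6 mm) (value of joint any of slide_q, slide_r above 0.006 m).
It fails at once if a tag is pulled up (more than 6 mm) (value of joint any of slide_p, slide_q, slide_r below -0.006 m).
It fails at once if one of the loose bystanders is lifted, carried or pushed more than 20 mm (distance of any of plug_gauge, gauge_block, ring_gauge, vee_block, oil_jar, brush, loupe from where it was at the start of the episode above 0.02 m).
It fails at once if a standing bystander is tipped over (angle between any of plug_gauge, gauge_block, ring_gauge, vee_block, oil_jar, brush, loupe's own z axis and vertical above 0.5 rad).
It also fails if it takes over 56 s, if anything falls off the work surface, if the arm or the gripper's body presses on something with over 40 N, if the wrist force passes 120 N, or if a joint passes its speed limit or range.

## Robot

A 7-joint arm with a two-finger parallel gripper is mounted at the origin on the work surface. World frame = base frame: x ahead of the robot, y to its left, z up, the work surface at z = 0. Lengths are in m, angles in rad, forces in N, time in s.
With the tool pointing down it reaches from about 0.4 to 0.75 m from the base axis. Payload 19.5 kg.
Tool frame: the origin (TCP) lies midway between the tips of the shut fingers; the grasp point (between the pads) lies 19 mm behind it; z points along the fingers, y is the line along which they close (so a half turn about z gives the same grasp; the last joint's range is limited). The gripper opens to 85 mm and grips with 20 to 120 N. Pads are 22 mm wide; open, the fingers measure 114 mm over their backs; the gripper's body (76 mm by 85 mm) begins 54 mm behind the grasp point. The pads swing forward as they close: fully open they stand 13 mm farther back than shut.
Start: joints at [-1.337, 0.707, -0.028, 1.485, 0.022, 0.951, -0.075], TCP at [0.157, 0.553, 0.231] pointing down, gripper open.
Joint ranges: [-2.71, 2.71], [-0.32, 2.16], [-1.57, 1.52], [0, 2.45], [-1.46, 4.6], [0, 2.02], [-2.83, 2.83]. Speed limits (rad/s): [1.89, 1.89, 2.57, 2.57, 3.01, 3.01, 3.01].

## Interface

Orientations are given as a 3x3 rotation matrix whose columns are the frame's x, y, z axes.
In Python, from workcell import monitor, imaging, sign_off, models gives the robot as it stands.
- The arm moves only by the tool carry_out, never from a script. Its argument "increments" is a list of rows, each a list of 3 entries, a list of its own where there are three numbers: the finger opening in m, from 0 to 0.0854, then the shift along the tool's x, y, z in m, then the turn about the tool's z in degrees. A call has 1 to 20 rows; each row is the pose to reach, as a shift and turn from the pose commanded when the call began, along the tool's axes at that moment; what a row does not reach only later rows make up. A row lasts 1/10 s, in which the tool goes at most 50 mm and 8.59 degrees, less where a joint would pass 70% of its speed; a pose out of reach is approached as far as the arm can. A call with a gripper value outside its range is refused whole. The fingers move at their own pace and stop on an object; the grip force is fixed at half the most. Time passes only in rows, so rows that repeat a pose let the fingers close. It gives the time, the measured TCP pose, the force, the opening and the grip force at its end, in the units of the state.
- monitor.read_state(): the state, without advancing time (a new reading comes with each control period).
- imaging.read_camera(name): name is "side" or "top"; returns the picture (480x640x3 uint8, blue, green, red); there is no depth.
- imaging.camera_info(name): a dict with "intrinsics" (3x3 intrinsics, pixels), "world_from_camera" (4x4, takes a point from camera to world coordinates). Camera axes: x right, y up, looking along -z (the intrinsics and any distortion apply to the point x, -y, -z); pixel columns grow to the right and rows downward; lengths in m; the calibration is good to about 2 mm. A picture is of the moment at which its call begins. camera_info takes no time and is no camera call.
- sign_off(): hands the job in; it is judged then, once.
Trained networks look in the newest picture that a camera, given by its name, has taken for a name from the list of things; names that differ only in an ending like _2 or _b are one class to them, and where a whole thing is asked for, a point or a joint stands for the part that bears it (a point fixed in the world has none). Each returns a list of dicts, best first, with "confidence" (0 to 1); they miss things now and then, are a little off and sometimes report something else, mostly with a low value. They report only what shows in the picture. A call takes as long as a camera call.
- models.search_frame(camera, label): "position" ([x, y, z] in m, in the coordinates of the camera as it stood for that picture, good to about 4 mm: the middle of the surface that is visible of it).
- models.regions_of(camera, label): "region" (480x640 bool, what is visible of it).
The state is a dict: "time": time; "joint_pos": joint angles; "joint_vel": joint speeds; "joint_efforts": joint torques, N m; "tool_pos": TCP position; "ee_rot": TCP orientation; "wrist_force": force on the tool from outside, world axes, zero at the start; "torque": the same for the moment, N m; "width": finger opening in m; "gripper_force": force on a finger pad.
Only numpy, scipy, OpenCV 4.12 (cv2) and the standard library are available. Lean on these libraries where they do the work, as an engineer would, in place of code of your own. Each camera call takes 0.05 s, during which the arm holds its last target. There are 200 camera calls.

## Working session

There is one attempt and no reset: what is moved stays moved. The work goes in short steps, Python scripts to look and compute and a tool call to move; the robot and the scene stay as the last step left them, time stands still between calls to the robot, and variables do not carry over. Pictures are saved under pics/ and viewed, at most 10 in all, crops included, and the job is handed in when it is done.

Besides the shell and the picture viewer there is one more tool, called after "Call:" by a JSON object that holds its "method" and its "body". carry_out: Moves the arm, as the interface text tells. Its arguments: {"type":"object","properties":{"increments":{"type":"array"}},"required":["increments"]}

```bash
mkdir -p pics; cat > h.py <<'E'
from workcell import monitor, imaging, sign_off, models
import numpy as np, cv2
def st():
    s=monitor.read_state()
    print('t',round(s['time'],2),'tcp',np.round(s['tool_pos'],4),'F',np.round(s['wrist_force'],2),'w',round(s['width'],4)); return s
def find(cam,label):
    T=np.array(imaging.camera_info(cam)['world_from_camera'])
    return [(round(d['confidence'],2),np.round((T@np.r_[d['position'],1])[:3],4)) for d in models.search_frame(cam,label)]
E
python3 - <<'E'
from h import *
s=st(); print(np.round(s['ee_rot'],3))
for c in('top','side'): cv2.imwrite(f'pics/{c}0.png',imaging.read_camera(c)); i=imaging.camera_info(c); print(c,np.round(i['world_from_camera'],3),np.round(i['intrinsics'],1))
for l in('pad_1_top','tag_1_top','foot_1','plug_gauge'):
    for c in('top','side'):
        print(l,c,*find(c,l),sep='\n ')
E
```

```text
t 0.0 tcp [0.1565 0.553  0.2309] F [ 0.12  0.32 -0.06] w 0.0854
[[-0.962  0.272 -0.   ]
 [ 0.272  0.962 -0.001]
 [-0.    -0.001 -1.   ]]
top [[-0.025  0.994 -0.11   0.404]
 [-1.    -0.026 -0.004  0.031]
 [-0.007  0.11   0.994  1.089]
 [ 0.     0.     0.     1.   ]] [[473.    0.  331. ]
 [  0.  473.  243.6]
 [  0.    0.    1. ]]
side [[ 0.913  0.29  -0.288  0.269]
 [-0.409  0.647 -0.643 -0.516]
 [ 0.     0.705  0.709  0.684]
 [ 0.     0.     0.     1.   ]] [[439.1   0.  322.5]
 [  0.  439.1 236.9]
 [  0.    0.    1. ]]
pad_1_top
 top
 (0.94, array([ 0.5453, -0.1949,  0.0748]))
pad_1_top
 side
 (0.95, array([ 0.5427, -0.1964,  0.0751]))
 (0.65, array([0.4652, 0.2072, 0.0848]))
 (0.25, array([ 0.7208, -0.0425,  0.0338]))
tag_1_top
 top
 (0.5, array([ 0.4778, -0.1842,  0.0828]))
tag_1_top
 side
foot_1
 top
 (0.83, array([0.5159, 0.0072, 0.0315]))
 (0.71, array([ 0.5123, -0.1867,  0.0297]))
 (0.63, array([0.4994, 0.2029, 0.0283]))
foot_1
 side
 (0.79, array([ 0.5186, -0.0189,  0.0258]))
 (0.78, array([0.4992, 0.1895, 0.0337]))
 (0.64, array([ 0.5102, -0.2113,  0.0251]))
 (0.62, array([0.2828, 0.2951, 0.0175]))
plug_gauge
 top
plug_gauge
 side
 (0.71, array([0.6039, 0.0927, 0.0488]))
```

View pics/top0.png

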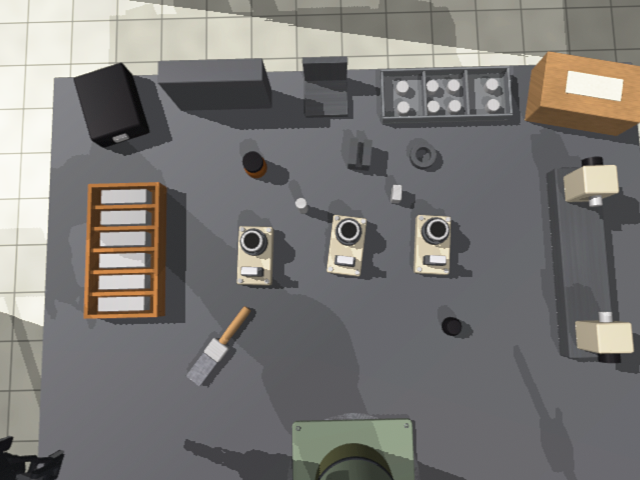

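View pics/side0.png

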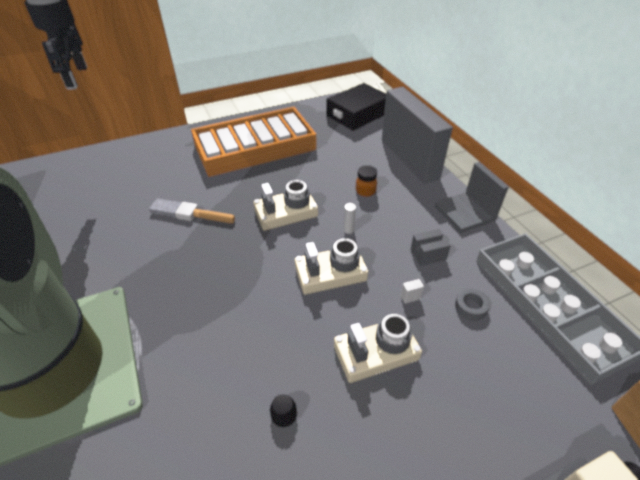

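The top view shows the three nests: pads at about (254,240), (348,230) and (436,229), tags at about (251,271), (345,260) and (436,260). The side view shows the same nests, with the gauges between and behind them. I'll zoom in for exact pixels.

```bash
python3 - <<'E'
import cv2,numpy as np
a=cv2.imread('pics/top0.png');b=cv2.imread('pics/side0.png')
t=np.hstack([cv2.resize(a[y:y+76,x:x+53],None,fx=5,fy=5,interpolation=cv2.INTER_CUBIC) for x,y in((228,213),(322,205),(410,205))])
cv2.imwrite('pics/tz.png',t);print(t.shape)
s=np.hstack([cv2.resize(b[y:y+66,x:x+88],None,fx=3,fy=3,interpolation=cv2.INTER_CUBIC) for x,y in((245,170),(290,230),(333,305))])
cv2.imwrite('pics/sz.png',s);print(s.shape)
E
```

```text
(380, 795, 3)
(198, 792, 3)
```

View pics/tz.png

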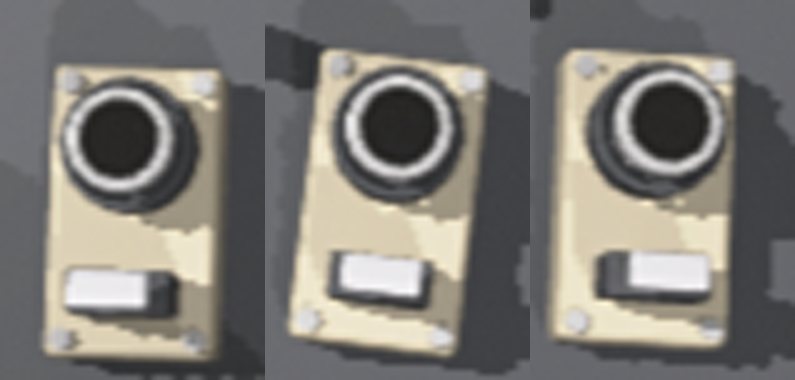

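View pics/sz.png

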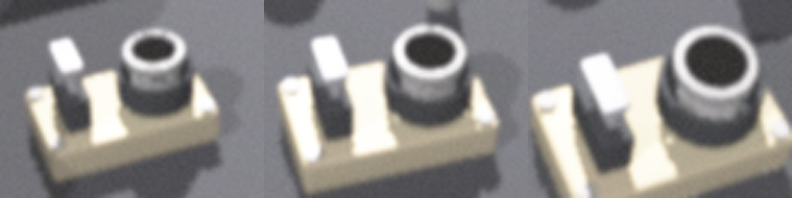

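The crops show each pad as a black face in a white ring, and each tag as a white bar. I'll project these pixels onto the known heights.

```bash
python3 - <<'E'
from h import *
def ray(c,u,v,z):
    i=imaging.camera_info(c);K=np.array(i['intrinsics']);T=np.array(i['world_from_camera'])
    d=np.array([(u-K[0,2])/K[0,0],-(v-K[1,2])/K[1,1],-1]);d=T[:3,:3]@d
    return np.round(T[:2,3]+d[:2]*(z-T[2,3])/d[2],4)
P={'L':[(251.4,240),(296,185.3),(248.6,270.6),(267,189)],'M':[(348.4,229.6),(345,246.7),(345.2,259.6),(312,250.5)],'R':[(437.2,229.2),(395,326.5),(437.6,258.8),(358.5,332.5)]}
for k,(a,b,c,d) in P.items():
    pt,ps,tt,ts=ray('top',*a,.072),ray('side',*b,.072),ray('top',*c,.087),ray('side',*d,.087)
    p=(pt+ps)/2;t=(tt+ts)/2
    print(k,'pad',pt,ps,'tag',tt,ts,'dist',np.hypot(*(p-t)).round(4),'yaw',np.degrees(np.arctan2(*(p-t)[::-1])).round(1))
    print('   mean',p,t)
R=monitor.read_state()['ee_rot'];print(np.degrees(np.arctan2(R[1][1],R[0][1])))
E
```

```text
L pad [0.5286 0.2079] [0.5302 0.2112] tag [0.4616 0.2116] [0.4621 0.2071] dist 0.0676 yaw 0.2
   mean [0.5294  0.20955] [0.46185 0.20935]
M pad [ 0.5459 -0.0029] [ 0.5465 -0.0027] tag [0.4798 0.0063] [0.4793 0.0011] dist 0.067 yaw -5.6
   mean [ 0.5462 -0.0028] [0.47955 0.0037 ]
R pad [ 0.5418 -0.1952] [ 0.5416 -0.1976] tag [ 0.4765 -0.1896] [ 0.4767 -0.1915] dist 0.0654 yaw -5.1
   mean [ 0.5417 -0.1964] [ 0.4766  -0.19055]
74.1948883130213
```

Call:
{"method": "carry_out", "body": {"increments": [[0,[-0.03,-0.015,0],0],[0,[-0.065,-0.033,0.01],0],[0,[-0.1,-0.051,0.02],0],[0,[-0.14,-0.071,0.03],0],[0,[-0.18,-0.091,0.04],0],[0,[-0.22,-0.111,0.05],0],[0,[-0.26,-0.132,0.06],0],[0,[-0.3,-0.152,0.07],0],[0,[-0.34,-0.172,0.08],0],[0,[-0.38,-0.192,0.09],0],[0,[-0.415,-0.21,0.1],0],[0,[-0.44,-0.223,0.11],0],[0,[-0.452,-0.229,0.12],0],[0,[-0.452,-0.229,0.12],0],[0,[-0.452,-0.229,0.12],0],[0,[-0.452,-0.229,0.12],0],[0,[-0.452,-0.229,0.12],0]]}}

```text
time: 2.2
tool_pos: [0.5287, 0.2109, 0.1118]
ee_rot: [[-0.963, 0.271, 0.0], [0.271, 0.963, 0.0], [-0.0, 0.001, -1.0]]
wrist_force: [-0.5, -0.4, -0.8]
width: 0.0
gripper_force: 0.0
```

```bash
python3 - <<'E'
from h import *
s=st();print(np.round(s['ee_rot'],3))
cv2.imwrite('pics/s1.png',imaging.read_camera('side')[60:360,150:550])
E
```

```text
t 2.2 tcp [0.5287 0.2109 0.1118] F [-0.49 -0.37 -0.84] w 0.0
[[-0.963  0.271  0.   ]
 [ 0.271  0.963  0.   ]
 [-0.     0.001 -1.   ]]
```

View pics/s1.png

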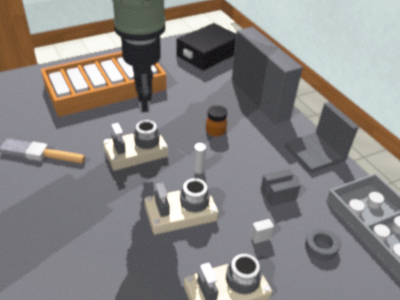

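The fingertips are right over the left pad.

Call:
{"method": "carry_out", "body": {"increments": [[0,[0,0,0.02],0],[0,[0,0,0.035],0],[0,[0,0,0.042],0],[0,[0,0,0.047],0],[0,[0,0,0.052],0],[0,[0,0,0.052],0],[0,[0,0,0.052],0],[0,[0,0,0.052],0],[0,[0,0,0.052],0],[0,[0,0,0.052],0]]}}

```text
time: 3.25
tool_pos: [0.5286, 0.2101, 0.0602]
ee_rot: [[-0.962, 0.272, -0.001], [0.272, 0.962, -0.0], [0.001, -0.0, -1.0]]
wrist_force: [-6.5, -2.0, 10.4]
width: 0.0001
gripper_force: 5.5
```

Call:
{"method": "carry_out", "body": {"increments": [[0,[0,0,-0.01],0],[0,[0,0,-0.03],0],[0,[0,0,-0.05],0],[0,[-0.008,-0.02,-0.05],0],[0,[-0.02,-0.053,-0.05],0],[0,[-0.035,-0.094,-0.05],0],[0,[-0.05,-0.134,-0.05],0],[0,[-0.065,-0.174,-0.05],0],[0,[-0.075,-0.2,-0.05],0],[0,[-0.075,-0.2,-0.05],0],[0,[-0.075,-0.2,-0.05],0],[0,[-0.075,-0.2,-0.05],0],[0,[-0.075,-0.2,-0.05],0]]}}

```text
time: 4.55
tool_pos: [0.5469, -0.0018, 0.1095]
ee_rot: [[-0.963, 0.271, 0.0], [0.271, 0.963, 0.0], [-0.0, 0.0, -1.0]]
wrist_force: [-1.4, 0.1, 0.0]
width: -0.0001
gripper_force: 0.0
```

Call:
{"method": "carry_out", "body": {"increments": [[0,[0,0,0.02],0],[0,[0,0,0.033],0],[0,[0,0,0.04],0],[0,[0,0,0.045],0],[0,[0,0,0.05],0],[0,[0,0,0.05],0],[0,[0,0,0.05],0],[0,[0,0,0.05],0],[0,[0,0,0.05],0],[0,[0,0,0.05],0]]}}

```text
time: 5.55
tool_pos: [0.547, -0.003, 0.0595]
ee_rot: [[-0.962, 0.272, 0.0], [0.272, 0.962, 0.0], [-0.0, 0.0, -1.0]]
wrist_force: [-0.8, 0.8, 3.5]
width: 0.0001
gripper_force: 1.9
```

Call:
{"method": "carry_out", "body": {"increments": [[0,[0,0,-0.01],0],[0,[0,0,-0.03],0],[0,[0,0,-0.05],0],[0,[-0.005,-0.02,-0.05],0],[0,[-0.013,-0.053,-0.05],0],[0,[-0.023,-0.092,-0.05],0],[0,[-0.033,-0.132,-0.05],0],[0,[-0.042,-0.168,-0.05],0],[0,[-0.047,-0.187,-0.05],0],[0,[-0.047,-0.187,-0.05],0],[0,[-0.047,-0.187,-0.05],0],[0,[-0.047,-0.187,-0.05],0],[0,[-0.047,-0.187,-0.05],0]]}}

```text
time: 6.85
tool_pos: [0.5413, -0.1949, 0.1096]
ee_rot: [[-0.963, 0.271, 0.0], [0.271, 0.963, 0.0], [-0.0, 0.0, -1.0]]
wrist_force: [-0.5, 0.5, -0.8]
width: 0.0
gripper_force: 0.0
```

Call:
{"method": "carry_out", "body": {"increments": [[0,[0,0,0.02],0],[0,[0,0,0.033],0],[0,[0,0,0.04],0],[0,[0,0,0.045],0],[0,[0,0,0.05],0],[0,[0,0,0.05],0],[0,[0,0,0.05],0],[0,[0,0,0.05],0],[0,[0,0,0.05],0],[0,[0,0,0.05],0]]}}

```text
time: 7.85
tool_pos: [0.5408, -0.1953, 0.0598]
ee_rot: [[-0.962, 0.272, -0.001], [0.272, 0.962, 0.0], [0.001, 0.0, -1.0]]
wrist_force: [-5.2, 3.8, 9.5]
width: 0.0001
gripper_force: 4.8
```

The middle foot is soft: 3.5 N, against about 10 N for the other two. I'll move over its tag.

Call:
{"method": "carry_out", "body": {"increments": [[0,[0,0,-0.01],0],[0,[0,0,-0.03],0],[0,[0,0,-0.06],0],[0,[0.012,0.018,-0.06],0],[0,[0.033,0.051,-0.06],0],[0,[0.056,0.087,-0.06],0],[0,[0.08,0.123,-0.06],0],[0,[0.1,0.155,-0.06],0],[0,[0.113,0.175,-0.06],0],[0,[0.113,0.175,-0.06],0],[0,[0.113,0.175,-0.06],0],[0,[0.113,0.175,-0.06],0],[0,[0.113,0.175,-0.06],0]]}}

```text
time: 9.15
tool_pos: [0.4803, 0.0024, 0.1193]
ee_rot: [[-0.962, 0.274, 0.0], [0.274, 0.962, -0.0], [-0.0, -0.0, -1.0]]
wrist_force: [1.1, 0.5, -0.4]
width: 0.0
gripper_force: 0.0
```

```bash
python3 - <<'E'
from h import *
st();cv2.imwrite('pics/s2.png',cv2.resize(imaging.read_camera('side')[150:400,220:470],None,fx=2.2,fy=2.2))
E
```

```text
t 9.15 tcp [0.4803 0.0024 0.1193] F [ 1.07  0.51 -0.44] w 0.0
```

View pics/s2.png

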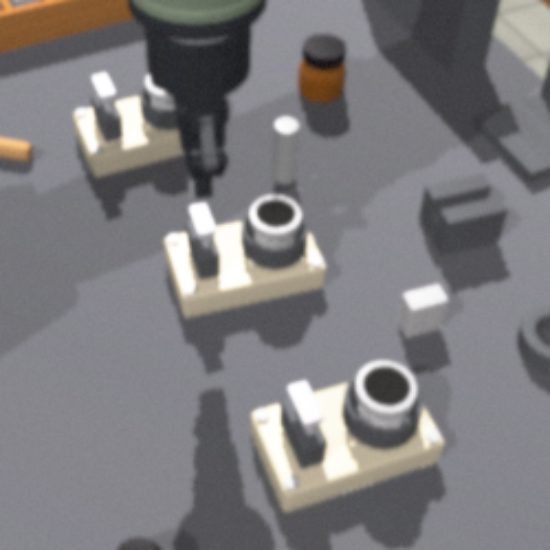

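The fingertips are over the middle tag, with all the tags up and the pads back up. Now the push.

Call:
{"method": "carry_out", "body": {"increments": [[0,[0,0,0.015],0],[0,[0,0,0.028],0],[0,[0,0,0.034],0],[0,[0,0,0.04],0],[0,[0,0,0.045],0],[0,[0,0,0.05],0],[0,[0,0,0.051],0],[0,[0,0,0.051],0],[0,[0,0,0.051],0],[0,[0,0,0.051],0],[0,[0,0,0.051],0]]}}

```text
time: 10.3
tool_pos: [0.4802, 0.0031, 0.0689]
ee_rot: [[-0.962, 0.273, 0.001], [0.273, 0.962, -0.0], [-0.001, -0.0, -1.0]]
wrist_force: [-3.6, -2.0, 19.8]
width: 0.0004
gripper_force: 9.5
```

At its stop (19.8 N at z = 0.069). I'll retreat and check.

Call:
{"method": "carry_out", "body": {"increments": [[0,[0,0,-0.01],0],[0,[0,0,-0.03],0],[0,[0,0,-0.06],0],[0,[0,0,-0.1],0],[0,[0,0,-0.13],0],[0,[0,0,-0.13],0],[0,[0,0,-0.13],0],[0,[0,0,-0.13],0]]}}

```text
time: 11.1
tool_pos: [0.4798, 0.0034, 0.1978]
ee_rot: [[-0.962, 0.272, -0.001], [0.272, 0.962, -0.0], [0.001, -0.0, -1.0]]
wrist_force: [-0.5, -0.2, 0.9]
width: 0.0001
gripper_force: 0.0
```

```bash
python3 - <<'E'
from h import *
st();cv2.imwrite('pics/s3.png',cv2.resize(imaging.read_camera('side')[150:400,220:470],None,fx=2.2,fy=2.2))
E
```

```text
t 11.1 tcp [0.4798 0.0034 0.1978] F [-0.46 -0.21  0.88] w 0.0001
```

View pics/s3.png

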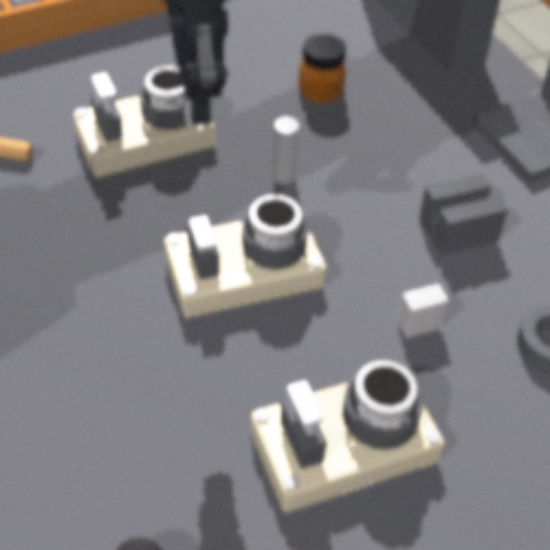

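The middle tag's head (203,232) is now down on its guide. The other two tags are up, the pads have returned, and the bystanders in view haven't moved.

```bash
python3 -c "
from h import *
print(sign_off())"
```

```text
the job is handed in; nothing more can be done
None
```

The middle foot is the soft one (3.5 N at about 12 mm, against about 10 N on the other two); I pushed its tag down to the stop, left the other two tags up, and handed the job in at about 11 s.

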